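# Empty the red-capped nut shaker

### The job

Two whole nuts, too big for the holes, are left in the shaker with the red cap. Unscrew the red perforated cap a quarter turn anticlockwise, lift it off and set it right way up on the worktop clear of the bowl, then push the open shaker over in its stand so that both nuts pour out of its wide mouth into the white bowl.

Things in the scene. Friction and masses are not known exactly. Their poses are not given: they have to be found in the camera images.
- cap: Red round perforated lug cap, 62 mm outside, 34 high, 50 g; origin: centre of its lower edge, z up through the flat top (7 dark holes). Starts closed on the shaker, lower edge 181 mm, top 215 mm over the worktop. Turned anticlockwise from above by 65 to 105 degrees (freely; stopped clockwise) it lifts straight off, clear after 35 mm; unturned, lugs hold it. Grip across the diameter, 20 to 40 N.
- shaker (a joint): Tip angle of the clear tube shaker, 41 mm outside (53 over its lugs), mouth 36 mm wide, 212 mm high. 0 upright. It pivots 135 mm up, under the cap's centre, between the uprights (147 mm high) of a fixed grey stand, only towards the white bowl; a 1 N push high on its far side from the bowl tips it, past 0.6 rad it falls on alone and stays at 2.4, mouth down. A yellow-capped twin stands near.
- bowl: White bowl, 140 mm across the rim, 50 mm high, 350 g, loose on the worktop in front of the red-capped shaker; origin at the centre of its underside, z up. Its centre lies about 84 mm in plan from the cap's starting centre, the way the shaker tips (4 mm off at most). The twin has a blue bowl. The worktop midway between the two stands (x 0.42 to 0.55 m, within 60 mm of y = 0) is kept clear.
- nut1: Brown whole nut, 17 mm thick, about 10 g, at the bottom of the red-capped clear shaker at the start; origin at its centre.
- nut2: The other brown nut in the same shaker, alike; origin at its centre.
Things that resemble listed ones, but are neither listed nor needed, are in the scene too. Several things have the shape of the cap; the one meant has the colours described above. What is shaped like the bowl but brown or pink is not meant.

How it is judged (in metres and radians):
On the way:
1. the red cap is off and stands right way up on the worktop, clear of the bowl (height (world z) of cap below 0.012 m and angle between cap's own z axis and vertical below 0.17 rad and horizontal distance between cap and bowl above 0.1 m), for 0.2 s.
At the end, for the whole second after the job is handed in: The red cap stands right way up (within 10 degrees) on the worktop, its centre over 100 mm from the bowl's; the white bowl stands upright (within 10 degrees) on the worktop; both nuts lie in the bowl (within 60 mm of its centre and below its rim); cap and bowl at rest (all of step 1 and linear speed of cap below 0.02 m/s and height (world z) of bowl below 0.012 m and angle between bowl's own z axis and vertical below 0.17 rad and linear speed of bowl below 0.03 m/s and horizontal distance between each of nut1, nut2 and bowl below 0.06 m and height (world z) of each of nut1, nut2 below 0.05 m); the robot touches nothing.
It also fails if it takes over 59 s, if anything falls off the work surface, if the arm or the gripper's body presses on something with over 40 N, if the wrist force passes 120 N, or if a joint passes its speed limit or range.

### The arm

A 7-joint arm with a two-finger parallel gripper is mounted at the origin on the work surface. World frame = base frame: x ahead of the robot, y to its left, z up, the work surface at z = 0. Lengths are in m, angles in degrees, forces in N, time in s.
With the tool pointing down it reaches from about 0.425 to 0.875 m from the base axis. Payload 4.7 kg.
Tool frame: the origin (TCP) lies at the centre of the arm's flange, where the gripper is bolted on; the fingertips stand 182 mm ahead of it and the grasp point (between the pads) lies 164 mm ahead of it (arm.grip_point_offset is the distance from the TCP to the grasp point, in m); z points along the fingers, y is the line along which they close (so a half turn about z gives the same grasp; the last joint's range is limited). The gripper opens to 87 mm and grips with 3 to 60 N. Pads are 19 mm wide; open, the fingers measure 117 mm over their backs; the gripper's body (75 mm by 190 mm) begins 51 mm behind the grasp point.
Start: joints at [-75.911, 18.392, -4.016, 83.108, 1.295, 78.541, -3.26], TCP at [0.149, 0.633, 0.405] pointing down, gripper open.
Joint ranges: [-163.93, 163.93], [-17.29, 119.83], [-79.2, 71.16], [3.27, 140.29], [-89.18, 269.18], [5.43, 117.66], [-154.24, 154.24]. Speed limits (degrees/s): [147.25, 147.25, 180, 180, 180, 180, 180].

### API

Orientations are given as [roll, pitch, yaw] about the fixed x, y, z axes, in that order (R = Rz(yaw) Ry(pitch) Rx(roll)).
In Python, from plant import arm gives the robot as it stands. The module is installed in compiled form; this text tells all that it offers.
- The arm moves only by the tool drive_tool, never from a script. Its argument "increments" is a list that holds one entry, the list of rows, each a list of 7 numbers: the finger opening in mm, from 0 to 87, then the shift along the tool's x, y, z in mm, then the turn, a rotation vector about the tool's x, y, z in degrees. A call has 1 to 8 rows; each row shifts and turns the commanded pose from where the row before left it, along the tool's axes as they then stand; what a row does not reach is not made up. A row lasts 1/10 s, in which the tool goes at most 50 mm and 8.59 degrees, less where a joint would pass 70% of its speed; a pose out of reach is approached as far as the arm can. A call is refused whole if a number of a shift passes 50 or a number of a turn 8.59, either way. A call with a gripper value outside its range is refused whole. The fingers move at their own pace and stop on an object; "force" is the grip in N (left out, the last holds). Time passes only in rows, so rows that do not move let the fingers close. It gives the time, the measured TCP pose, the force, the opening and the grip force at its end, in the units of the state.
- arm.state(): the state, without advancing time (a new reading comes with each control period).
- arm.get_image(name): name is "scene" or "top" or "wrist"; returns (picture, depth): 420x560x3 uint8, blue, green, red; 420x560 float32, m along the optical axis (not along the pixel's ray), 0 where there is no reading.
- arm.get_calibration(name): a dict with "camera_matrix" (3x3 intrinsics, pixels), "R" (3x3) and "t" (3): a world point X has camera coordinates R X + t. Camera axes: x right, y down, z forward; pixel columns grow to the right and rows downward; lengths in m; the calibration is good to about 2 mm. A picture is of the moment at which its call begins: read the wrist's pose just before it. get_calibration takes no time and is no camera call; for the wrist camera it gives the pose at the moment of the call.
- arm.job_done(): hands the job in; it is judged then, once.
The state is a dict: "time": time; "qpos": joint angles; "qvel": joint speeds; "tau": joint torques, N m; "tool_pos": TCP position; "tcp_rot": TCP orientation; "contact_force": force on the tool from outside, world axes, zero at the start; "moment": the same for the moment, N m; "gripper_width": finger opening in m; "gripper_force": force on a finger pad.
Only numpy, scipy, OpenCV 4.12 (cv2) and the standard library are available. Lean on these libraries where they do the work, as an engineer would, in place of code of your own. Each camera call takes 0.05 s, during which the arm holds its last target. There are 200 camera calls.

## Working session

There is one attempt and no reset: what is moved stays moved. The work goes in short steps, Python scripts to look and compute and a tool call to move; the robot and the scene stay as the last step left them, time stands still between calls to the robot, and variables do not carry over. Pictures are saved under pics/ and viewed, at most 10 in all, crops included, and the job is handed in when it is done.

Besides the shell and the picture viewer there is one more tool, called after ">>>" as name([rows], argument=value, ...), one row to a line, values as JSON. drive_tool: Moves the arm, as the interface text tells. Its arguments: {"type":"object","properties":{"increments":{"type":"array","items":{"type":"array","items":{"type":"array","items":{"type":"number"}}}},"force":{"type":"number"}},"required":["increments"]}

```bash
mkdir -p pics
python3 - <<'E'
from plant import arm
import cv2,numpy as np
for n in("scene","top"):
    p,d=arm.get_image(n);c=arm.get_calibration(n)
    cv2.imwrite(f"pics/{n}0.png",p);np.savez(f"{n}0.npz",p=p,d=d,K=c["camera_matrix"],R=c["R"],t=c["t"])
s=arm.state();print(s["time"],s["tool_pos"],s["tcp_rot"],s["qpos"])
E
```

```text
0.1 [0.14926342 0.63245517 0.40376421] [-1.79901847e+02  4.44884861e-03  1.66727603e+02] [-75.91362387  18.43652996  -4.01795666  83.16645794   1.29488177
  78.54039818  -3.25786453]
```

View pics/scene0.png

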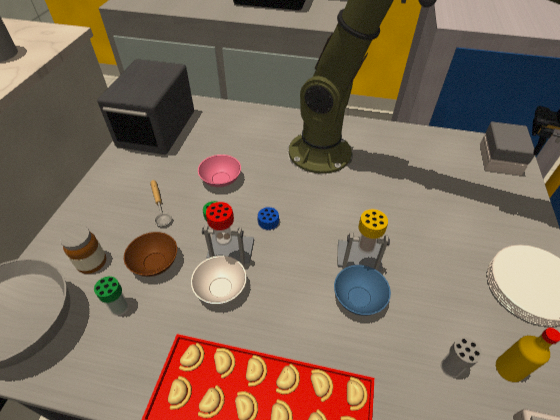

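View pics/top0.png

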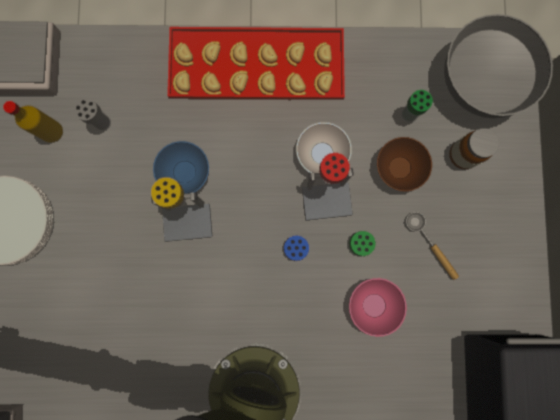

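The red cap on the clear tube is at scene (220,215) and top (335,167). The white bowl is at scene (219,282) and top (324,148). The lookalikes are the loose blue cap at top (296,248), the loose green cap at (363,243), the green shaker at (420,101) and the yellow twin at (166,192). Only the cap at top (335,167) is red. I'll measure it and confirm in a crop.

```bash
cat > h.py <<'E'
import numpy as np,cv2
def ray(c,uv,z):
    K,R,t=c["K"],c["R"],c["t"]; o=-R.T@t; d=R.T@np.linalg.inv(K)@np.array([uv[0],uv[1],1.]); return o+d*(z-o[2])/d[2]
def cloud(c):
    d=c["d"];v,u=np.mgrid[:d.shape[0],:d.shape[1]]
    P=np.stack([u,v,np.ones_like(u)],-1)@np.linalg.inv(c["K"]).T*d[...,None]
    return (P-c["t"])@c["R"]
def fit(P):
    A=np.c_[2*P[:,:2],np.ones(len(P))];s=np.linalg.lstsq(A,(P[:,:2]**2).sum(1),rcond=None)[0];return s[:2],np.sqrt(s[2]+s[:2]@s[:2])
E
python3 - <<'E'
from h import *
for n in("top","scene"):
    c=dict(np.load(n+"0.npz"));X=cloud(c);p=c["p"];hsv=cv2.cvtColor(p,cv2.COLOR_BGR2HSV);h,s,v=cv2.split(hsv)
    ok=c["d"]>0
    print(n,"cam",-c["R"].T@c["t"])
    inb=(X[...,0]>.3)&(X[...,0]<.85)&(X[...,1]<.05)&(X[...,1]>-.5)
    red=((h<8)|(h>172))&(s>170)&ok&(X[...,2]>.17)&(X[...,2]<.23)
    T=red&(X[...,2]>.209)
    m=cv2.morphologyEx((red&(X[...,2]>.205)).astype(np.uint8),cv2.MORPH_CLOSE,np.ones((7,7)))
    k=max(cv2.findContours(m,0,2)[0],key=cv2.contourArea)
    (cx,cy),r=cv2.minEnclosingCircle(k);e=cv2.fitEllipse(k)
    print("cap",cx,cy,e,"ray",ray(c,e[0],.215),"med z",np.median(X[T][:,2]) if T.any() else None)
    w=(s<70)&(v>110)&ok&(X[...,2]>.044)&(X[...,2]<.054)&inb
    P=X[w];ct,R=fit(P);
    for _ in range(3):
        Q=P[abs(np.hypot(*(P[:,:2]-ct).T)-R)<.006];ct,R=fit(Q)
    print("bowl",ct,R,len(Q))
    # all tall stuff list
    g=ok&inb&(X[...,2]>.135)&(X[...,2]<.155)&~red&(s<90)
    nn,l,st,cc=cv2.connectedComponentsWithStats(g.astype(np.uint8))
    for i in range(1,nn):
        if st[i,4]>6: print(" z.145 blob",cc[i],X[l==i].mean(0),st[i,4])
    cv2.imwrite(f"pics/c_{n}.png",cv2.resize(p[130:330,120:320] if n=="scene" else p[100:280,250:450],None,fx=2.9,fy=2.9,interpolation=2))
from cv2 import imread,imwrite
E
```

```text
top cam [ 0.31161089 -0.05898451  1.15803332]
cap 334.4752197265625 166.9049530029297 ((334.55657958984375, 166.9987335205078), (26.955442428588867, 27.33226776123047), 62.503753662109375) ray [ 0.51678662 -0.17899686  0.215     ] med z 0.21645606370710815
bowl [ 0.59772367 -0.17267922] 0.06624098827730981 304
 z.145 blob [350.23684211 172.57894737] [ 0.51896976 -0.22328377  0.14622447] 38
 z.145 blob [313.67901235 176.17283951] [ 0.51091397 -0.14029152  0.14378825] 81
scene cam [1.0693575  0.08485426 0.89357623]
cap 218.89913940429688 213.122314453125 ((218.78395080566406, 213.0236358642578), (21.77065658569336, 26.57792854309082), 78.8396987915039) ray [ 0.52671577 -0.17538839  0.215     ] med z 0.21434369973473436
bowl [ 0.60277855 -0.17081544] 0.06665785488400906 347
 z.145 blob [222.17567568 232.5       ] [ 0.5275656  -0.17497654  0.14285135] 222
```

View pics/c_scene.png

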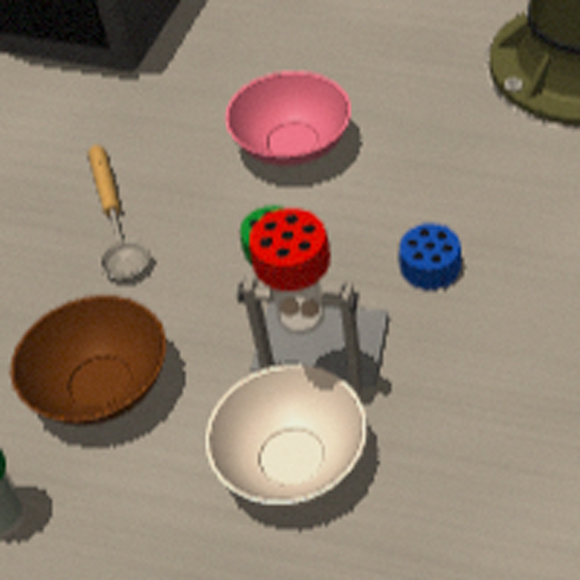

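The crop confirms it: the red cap sits on a clear tube with two brown nuts inside, in a grey stand with the white bowl in front. The cap is at about (0.517, -0.179) and the shaker tips along about +x. I'll go there over the clear area.

>>> drive_tool([
  [[87, 0, 0, -45, 0, 0, 0], [87, -31, -21, 0, 0, 0, 0], [87, -31, -21, 0, 0, 0, 0], [87, -31, -21, 0, 0, 0, 0], [87, -31, -21, 0, 0, 0, 0], [87, -31, -21, 0, 0, 0, 0], [87, -31, -21, 0, 0, 0, 0], [87, -31, -21, 0, 0, 0, 0]],
])

```text
time: 0.9
tool_pos: [0.3276, 0.4383, 0.4494]
tcp_rot: [-180.0, -0.0, 166.7]
contact_force: [0.5, -0.1, 0.1]
gripper_width: 0.0874
gripper_force: 0.0
```

>>> drive_tool([
  [[87, -31, -21, 0, 0, 0, 0], [87, -31, -21, 0, 0, 0, 0], [87, -31, -21, 0, 0, 0, 0], [87, -31, -21, 0, 0, 0, 0], [87, -31, -21, 0, 0, 0, 0], [87, -14, -37, 0, 0, 0, 0], [87, -14, -37, 0, 0, 0, 0], [87, -14, -37, 0, 0, 0, 0]],
])

```text
time: 1.7
tool_pos: [0.4689, 0.1825, 0.4492]
tcp_rot: [-180.0, -0.0, 166.7]
contact_force: [1.2, -0.2, -0.3]
gripper_width: 0.0867
gripper_force: 0.0
```

>>> drive_tool([
  [[87, -14, -37, 0, 0, 0, 0], [87, -14, -37, 0, 0, 0, 0], [87, -14, -37, 0, 0, 0, 0], [87, -14, -37, 0, 0, 0, 0], [87, -14, -37, 0, 0, 0, 0], [87, -14, -37, 0, 0, 0, -8.5], [87, 0, 0, 0, 0, 0, -8.5], [87, 0, 0, 0, 0, 0, -8.5]],
])

```text
time: 2.5
tool_pos: [0.4992, -0.0504, 0.4494]
tcp_rot: [180.0, -0.0, -168.2]
contact_force: [0.3, -0.0, -0.1]
gripper_width: 0.0871
gripper_force: 0.0
```

Run:
```python
from plant import arm
import cv2,numpy as np
s=arm.state();print(s["tool_pos"],s["tcp_rot"],s["qpos"])
p,d=arm.get_image("wrist");c=arm.get_calibration("wrist")
cv2.imwrite("pics/w1.png",p);np.savez("wrist1.npz",p=p,d=d,K=c["camera_matrix"],R=c["R"],t=c["t"])
from h import *
c=dict(np.load("wrist1.npz"));X=cloud(c);h,sa,v=cv2.split(cv2.cvtColor(p,cv2.COLOR_BGR2HSV))
red=((h<8)|(h>172))&(sa>150);T=red&(X[...,2]>.208)&(X[...,2]<.225)
print(T.sum(),X[T].mean(0) if T.any() else 0)
m=cv2.morphologyEx(T.astype(np.uint8),cv2.MORPH_CLOSE,np.ones((15,15)))
k=max(cv2.findContours(m,0,2)[0],key=cv2.contourArea);e=cv2.fitEllipse(k);print(e,ray(c,e[0],.215))
```

```text
[ 0.49919013 -0.05037599  0.44944843] [ 1.79979101e+02 -2.55876680e-02 -1.68164928e+02] [-31.652774    -2.14525412  33.78622113 100.84699811   1.1934596
  80.96802437 103.76195067]
4466 [ 0.51790339 -0.17575379  0.21559458]
((113.98672485351562, 218.86378479003906), (74.36701202392578, 85.04426574707031), 113.0493392944336) [ 0.51801724 -0.17561905  0.215     ]
```

View pics/w1.png

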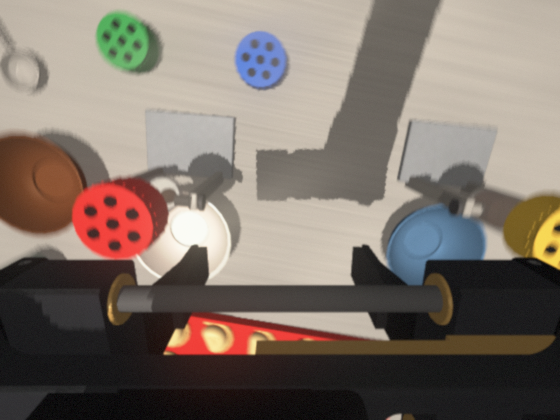

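>>> drive_tool([
  [[87, 3, -43, 0, 0, 0, 0], [87, 3, -43, 0, 0, 0, 0], [87, 2, -42, 0, 0, 0, 0], [87, 0, 0, 0, 0, 0, 8.5], [87, 0, 0, 0, 0, 0, 8.5], [87, 0, 0, 0, 0, 0, 8.5], [87, 0, 0, 0, 0, 0, 8.5], [87, 0, 0, 0, 0, 0, 8.5]],
])

```text
time: 3.35
tool_pos: [0.5175, -0.1753, 0.4493]
tcp_rot: [-180.0, -0.0, 148.7]
contact_force: [-0.3, -0.3, -0.3]
gripper_width: 0.0873
gripper_force: 0.0
```

>>> drive_tool([
  [[87, 0, 0, 0, 0, 0, 8.5], [87, 0, 0, 0, 0, 0, 8.5], [87, 0, 0, 0, 0, 0, 8.5], [87, 0, 0, 0, 0, 0, 8.5], [87, 0, 0, 0, 0, 0, 8.5], [87, 0, 0, 0, 0, 0, 8.5], [87, 0, 0, 0, 0, 0, 8.5], [87, 0, 0, 0, 0, 0, 0]],
])

```text
time: 4.15
tool_pos: [0.5175, -0.1753, 0.4494]
tcp_rot: [-180.0, -0.0, 89.6]
contact_force: [-0.6, -0.5, 0.4]
gripper_width: 0.087
gripper_force: 0.0
```

Run:
```python
from plant import arm
s=arm.state();print(s["tool_pos"],s["tcp_rot"],s["qpos"])
```

```text
[ 0.51750016 -0.17528872  0.44943952] [-1.79971459e+02 -1.52272065e-02  8.95621513e+01] [-28.80108751   5.15232     48.09925752  95.56548249  -3.88529959
  81.04073217  19.35310428]
```

>>> drive_tool([
  [[87, -1, 0, 30, 0, 0, 0], [87, 0, 0, 30, 0, 0, 0], [87, 0, 0, 24, 0, 0, 0], [62, 0, 0, 0, 0, 0, 0], [62, 0, 0, 0, 0, 0, 0], [62, 0, 0, 0, 0, 0, 0]],
], force=30)

```text
time: 4.75
tool_pos: [0.518, -0.1769, 0.3673]
tcp_rot: [179.9, 0.0, 89.7]
contact_force: [0.2, -1.0, 0.0]
gripper_width: 0.0709
gripper_force: 0.0
```

>>> drive_tool([
  [[50, 0, 0, 0, 0, 0, 0], [50, 0, 0, 0, 0, 0, 0], [50, 0, 0, 0, 0, 0, 0]],
], force=30)

```text
time: 5.05
tool_pos: [0.518, -0.1769, 0.3671]
tcp_rot: [179.9, 0.0, 89.7]
contact_force: [0.2, -0.5, 5.6]
gripper_width: 0.0613
gripper_force: 30.0
```

>>> drive_tool([
  [[50, 0, 0, 0, 0, 0, -8.5], [50, 0, 0, 0, 0, 0, -8.5], [50, 0, 0, 0, 0, 0, -8.5], [50, 0, 0, 0, 0, 0, -8.5], [50, 0, 0, 0, 0, 0, -8.5], [50, 0, 0, 0, 0, 0, -8.5]],
])

```text
time: 5.65
tool_pos: [0.5176, -0.1768, 0.3671]
tcp_rot: [179.9, 0.0, 141.0]
contact_force: [-2.7, 1.5, 7.6]
gripper_width: 0.0616
gripper_force: 30.0
```

>>> drive_tool([
  [[50, 0, 0, 0, 0, 0, -8.5], [50, 0, 0, 0, 0, 0, -8.5], [50, 0, 0, 0, 0, 0, -8.5], [50, 0, 0, 0, 0, 0, -8.5], [50, 0, 0, 0, 0, 0, 0]],
])

```text
time: 6.15
tool_pos: [0.5177, -0.1771, 0.3671]
tcp_rot: [-180.0, 0.1, 174.9]
contact_force: [-2.3, -0.8, 7.6]
gripper_width: 0.0615
gripper_force: 30.0
```

>>> drive_tool([
  [[50, 0, 0, -5, 0, 0, 0], [50, 0, 0, -5, 0, 0, 0], [50, 0, 0, 0, 0, 0, 0]],
])

```text
time: 6.45
tool_pos: [0.5177, -0.1767, 0.3764]
tcp_rot: [180.0, 0.1, 174.7]
contact_force: [0.4, -1.5, 0.7]
gripper_width: 0.0613
gripper_force: 30.0
```

>>> drive_tool([
  [[50, 0, 0, -28, 0, 0, 0], [50, 0, 0, -28, 0, 0, 0], [50, 9, 35, 0, 0, 0, 0], [50, 9, 35, 0, 0, 0, 0], [50, 9, 35, 0, 0, 0, 0], [50, 9, 35, 0, 0, 0, 0], [50, 9, 35, 0, 0, 0, 0], [50, 0, 0, 0, 0, 0, 8.5]],
])

```text
time: 7.25
tool_pos: [0.4881, 0.0079, 0.4313]
tcp_rot: [179.9, -0.1, 166.5]
contact_force: [0.1, -0.7, -0.7]
gripper_width: 0.0612
gripper_force: 30.0
```

>>> drive_tool([
  [[50, 0, 0, 0, 0, 0, 8.5], [50, 0, 0, 0, 0, 0, 8.5], [50, 0, 0, 0, 0, 0, 8.5], [50, 0, 0, 0, 0, 0, 8.5], [50, 0, 0, 0, 0, 0, 8.5], [50, 0, 0, 0, 0, 0, 8.5], [50, 0, 0, 0, 0, 0, 8.5], [50, 0, 0, 0, 0, 0, 8.5]],
])

```text
time: 8.05
tool_pos: [0.4888, 0.002, 0.4315]
tcp_rot: [-180.0, -0.0, 97.8]
contact_force: [0.4, 0.1, -0.0]
gripper_width: 0.0613
gripper_force: 30.0
```

Run:
```python
from plant import arm
import cv2
s=arm.state();print(s["tool_pos"],s["tcp_rot"],s["qpos"],s["gripper_width"])
p,d=arm.get_image("scene");cv2.imwrite("pics/s2.png",p[80:330,120:460])
```

```text
[0.48878723 0.00198428 0.43150521] [-1.79970977e+02 -2.30106550e-02  9.78430983e+01] [-30.77015708  -3.12936557  26.60110389 103.85254129   1.40549948
  78.97979402   3.37037444] 0.06133252594233363
```

View pics/s2.png

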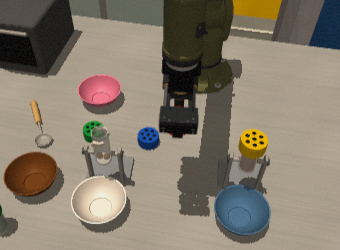

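The tube is open and upright in its stand (crop 103,145), and the cap is held. Next I lower it onto the clear area.

>>> drive_tool([
  [[50, 0, 0, 38, 0, 0, 0], [50, 0, 0, 38, 0, 0, 0], [50, 0, 0, 38, 0, 0, 0], [50, 0, 0, 38, 0, 0, 0], [50, 0, 0, 38, 0, 0, 0], [50, 0, 0, 38, 0, 0, 0], [50, 0, 0, 6, 0, 0, 0], [50, 0, 0, 0, 0, 0, 0]],
])

```text
time: 8.9
tool_pos: [0.4885, 0.0018, 0.1972]
tcp_rot: [-179.8, 0.0, 98.3]
contact_force: [0.4, -1.1, -0.6]
gripper_width: 0.0611
gripper_force: 30.0
```

>>> drive_tool([
  [[50, 0, 0, 4, 0, 0, 0], [50, 0, 0, 4, 0, 0, 0], [50, 0, 0, 2, 0, 0, 0], [50, 0, 0, 0, 0, 0, 0]],
])

```text
time: 9.3
tool_pos: [0.4891, 0.0019, 0.1883]
tcp_rot: [179.9, -0.0, 98.2]
contact_force: [-0.2, 1.3, -1.1]
gripper_width: 0.0613
gripper_force: 30.0
```

>>> drive_tool([
  [[50, 0, 0, 1.5, 0, 0, 0], [50, 0, 0, 1, 0, 0, 0], [50, 0, 0, 0, 0, 0, 0]],
])

```text
time: 9.6
tool_pos: [0.4892, 0.0018, 0.1861]
tcp_rot: [180.0, -0.0, 98.2]
contact_force: [-2.0, -0.8, 4.7]
gripper_width: 0.0614
gripper_force: 30.0
```

>>> drive_tool([
  [[87, 0, 0, 0, 0, 0, 0], [87, 0, 0, 0, 0, 0, 0], [87, 0, 0, 0, 0, 0, 0], [87, 0, 0, -20, 0, 0, 0], [87, 0, 0, -50, 0, 0, 0], [87, 0, 0, -50, 0, 0, 0], [87, 0, 0, -50, 0, 0, 0], [87, 0, 0, -50, 0, 0, 0]],
])

```text
time: 10.4
tool_pos: [0.4884, 0.0016, 0.4072]
tcp_rot: [180.0, -0.0, 98.2]
contact_force: [1.1, -0.1, 0.1]
gripper_width: 0.0872
gripper_force: 0.0
```

Run:
```python
from plant import arm
from h import *
s=arm.state();print(s["tool_pos"],s["tcp_rot"],s["qpos"],s["gripper_width"])
p,d=arm.get_image("wrist");q=arm.get_calibration("wrist");cv2.imwrite("pics/w3.png",p)
c=dict(p=p,d=d,K=q["camera_matrix"],R=q["R"],t=q["t"]);X=cloud(c);h,sa,v=cv2.split(cv2.cvtColor(p,cv2.COLOR_BGR2HSV))
T=((h<8)|(h>172))&(sa>150)&(X[...,2]>.028)&(X[...,2]<.042)&(X[...,0]<.58)
print(T.sum(),X[T].mean(0),X[T].std(0))
c=dict(np.load("top0.npz"));print("blue",ray(c,(296,248),.034),"green",ray(c,(363,243),.034))
```

```text
[0.48842246 0.00159192 0.40722205] [ 1.79981922e+02 -1.72987020e-02  9.81743686e+01] [-31.52325593  -2.49435977  27.64171417 106.07488883   1.1725906
  76.12113217   3.98953713] 0.08721259980871361
9 [0.49358864 0.00178032 0.04174638] [0.01613037 0.01649534 0.00028493]
blue [ 0.35192539 -0.10403666  0.034     ] green [ 0.36439571 -0.27048329  0.034     ]
```

View pics/w3.png

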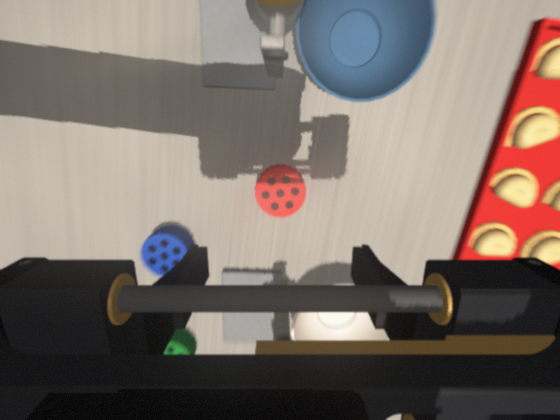

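The red cap is on the worktop at wrist pixel (280,190), well clear of both bowls. I'll close the fingers, turn the hand and go behind the tube.

>>> drive_tool([
  [[0, 0, 0, 0, 0, 0, -8.5], [0, 0, 0, 0, 0, 0, -8.5], [0, 0, 0, 0, 0, 0, -8.5], [0, 0, 0, 0, 0, 0, -8.5], [0, 0, 0, 0, 0, 0, -8.5], [0, 0, 0, 0, 0, 0, -8.5], [0, 0, 0, 0, 0, 0, -8.5], [0, 0, 0, 0, 0, 0, -8.5]],
], force=20)

```text
time: 11.25
tool_pos: [0.4888, 0.0018, 0.4048]
tcp_rot: [-180.0, -0.0, 166.5]
contact_force: [0.2, 0.7, -0.2]
gripper_width: 0.0308
gripper_force: 0.0
```

>>> drive_tool([
  [[0, 0, 0, 0, 0, 0, -8.5], [0, 0, 0, 0, 0, 0, -8.5], [0, 7, -36, 0, 0, 0, 0], [0, 7, -36, 0, 0, 0, 0], [0, 7, -36, 0, 0, 0, 0], [0, 7, -36, 0, 0, 0, 0], [0, 7, -36, 0, 0, 0, 0], [0, 0, 0, 0, 0, 0, 0]],
])

```text
time: 12.05
tool_pos: [0.4622, -0.1855, 0.4052]
tcp_rot: [-179.9, 0.0, -177.3]
contact_force: [0.1, 0.6, -0.0]
gripper_width: 0.0002
gripper_force: 0.0
```

Run:
```python
from plant import arm
from h import *
s=arm.state();print(s["tool_pos"],s["tcp_rot"],s["qpos"],s["gripper_width"])
for n in("top","scene"):
    p,d=arm.get_image(n);q=arm.get_calibration(n)
    c=dict(p=p,d=d,K=q["camera_matrix"],R=q["R"],t=q["t"]);X=cloud(c);h,sa,v=cv2.split(cv2.cvtColor(p,cv2.COLOR_BGR2HSV))
    T=((h<8)|(h>172))&(sa>150)&(X[...,0]<.6)&(abs(X[...,1])<.08)&(d>0)
    if n=="scene":T&=X[...,0]<.56
    P=X[T];print(n,T.sum(),P.mean(0),np.percentile(P[:,2],[2,30,50,70,98]))
    P=P[P[:,2]>.028];A=np.c_[P[:,:2],np.ones(len(P))];print(np.linalg.lstsq(A,P[:,2],rcond=None)[0])
    if n=="scene":cv2.imwrite("pics/s4.png",cv2.resize(p[130:330,150:420],None,fx=2.5,fy=2.5))
```

```text
[ 0.46223355 -0.18546623  0.4052241 ] [-1.79868826e+02  1.80146240e-03 -1.77327683e+02] [-23.35987725  -1.80750862  41.76290469 105.46694791   1.36710871
  75.83652139 110.72767704] 0.00023212092874201645
top 436 [ 0.4879775  -0.00083687  0.03498836] [0.02946434 0.03395903 0.03517344 0.03641947 0.03925179]
[ 0.01625206 -0.0094893   0.02717702]
scene 463 [0.49935733 0.00186646 0.02856436] [0.00249407 0.03007328 0.03232901 0.033378   0.03591701]
[-0.01052544 -0.00139539  0.03810053]
```

View pics/s4.png

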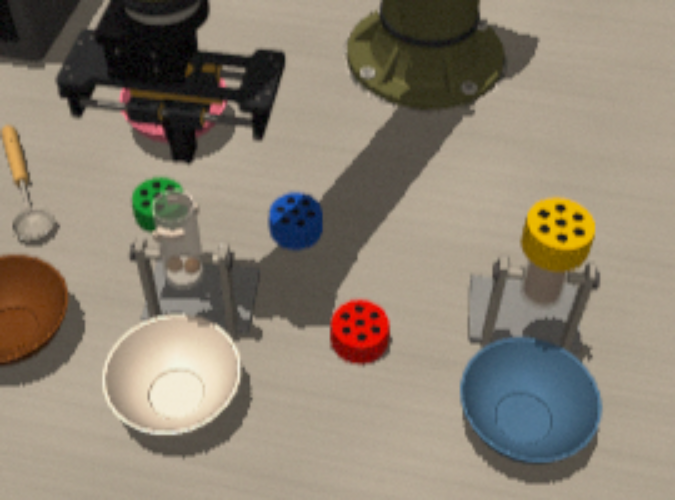

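The red cap (crop 360,330) stands flat and upright. The tube (178,235) is open with both nuts (182,265) at the bottom, and the fingers are behind it. Now I push gently.

>>> drive_tool([
  [[0, 0, 6, 16, 0, 0, 0], [0, 0, 0, 15, 0, 0, 0], [0, 0, 0, 0, 0, 0, 0], [0, -10, 0, 0, 0, 0, 0], [0, -8, 0, 0, 0, 0, 0], [0, -8, 0, 0, 0, 0, 0], [0, -8, 0, 0, 0, 0, 0], [0, -8, 0, 0, 0, 0, 0]],
])

```text
time: 12.95
tool_pos: [0.5066, -0.1714, 0.3744]
tcp_rot: [-180.0, 0.0, -176.8]
contact_force: [-0.1, -0.4, 0.1]
gripper_width: 0.0008
gripper_force: 0.0
```

>>> drive_tool([
  [[0, -8, 0, 0, 0, 0, 0], [0, -8, 0, 0, 0, 0, 0], [0, -8, 0, 0, 0, 0, 0], [0, -8, 0, 0, 0, 0, 0], [0, -6, 0, 0, 0, 0, 0], [0, 0, 0, 0, 0, 0, 0], [0, 0, 0, 0, 0, 0, 0], [0, 0, 0, 0, 0, 0, 0]],
])

```text
time: 13.75
tool_pos: [0.5432, -0.1696, 0.3743]
tcp_rot: [180.0, -0.0, -176.8]
contact_force: [-0.8, -0.3, -0.8]
gripper_width: 0.0004
gripper_force: 0.0
```

Run:
```python
from plant import arm
import cv2
s=arm.state();print(s["tool_pos"],s["contact_force"])
p,d=arm.get_image("scene");cv2.imwrite("pics/s5.png",cv2.resize(p[130:330,150:420],None,fx=2.5,fy=2.5))
```

```text
[ 0.54321693 -0.16964241  0.37425042] [-0.76969645 -0.34517752 -0.84504287]
```

View pics/s5.png

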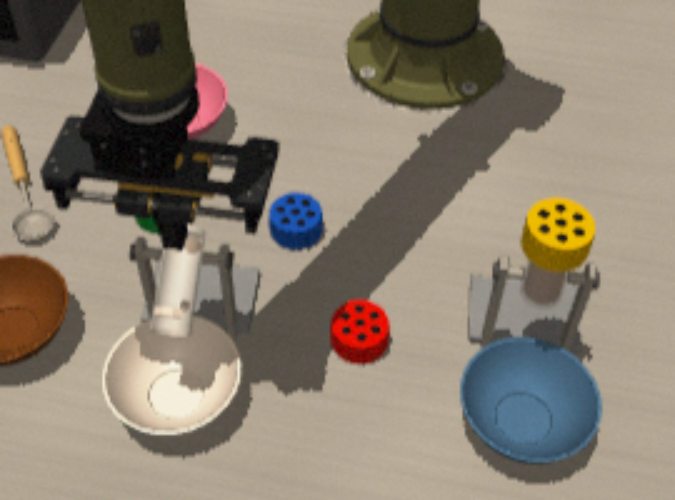

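The tube has tipped, with its mouth over the bowl at (173,330), and a nut seems to be still sliding at (187,305). I'll lift away and look again.

>>> drive_tool([
  [[0, 0, 0, 0, 0, 0, 0], [0, 0, 0, 0, 0, 0, 0], [0, 0, 0, -40, 0, 0, 0], [0, 0, 0, -40, 0, 0, 0], [0, 40, 0, 0, 0, 0, 0], [0, 40, 0, 0, 0, 0, 0], [0, 0, 0, 0, 0, 0, 0], [0, 0, 0, 0, 0, 0, 0]],
])

```text
time: 14.6
tool_pos: [0.4629, -0.1742, 0.4548]
tcp_rot: [179.9, 0.1, -176.8]
contact_force: [1.1, 0.4, 1.4]
gripper_width: 0.0003
gripper_force: 0.0
```

>>> drive_tool([
  [[0, 0, 40, 0, 0, 0, 0], [0, 0, 40, 0, 0, 0, 0], [0, 0, 40, 0, 0, 0, 0], [0, 0, 40, 0, 0, 0, 0], [0, 0, 0, 0, 0, 0, 0], [0, 0, 0, 0, 0, 0, 0], [0, 0, 0, 0, 0, 0, 0], [0, 0, 0, 0, 0, 0, 0]],
])

```text
time: 15.4
tool_pos: [0.4551, -0.0154, 0.4541]
tcp_rot: [-180.0, -0.0, -177.0]
contact_force: [0.1, -0.3, -0.4]
gripper_width: 0.0006
gripper_force: 0.0
```

Run:
```python
from plant import arm
from h import *
s=arm.state();print(s["tool_pos"],s["contact_force"])
p,d=arm.get_image("scene");q=arm.get_calibration("scene");cv2.imwrite("pics/s6.png",cv2.resize(p[190:320,170:320],None,fx=4.5,fy=4.5))
c=dict(p=p,d=d,K=q["camera_matrix"],R=q["R"],t=q["t"]);X=cloud(c);h,sa,v=cv2.split(cv2.cvtColor(p,cv2.COLOR_BGR2HSV))
w=(sa<70)&(v>110)&(X[...,2]>.044)&(X[...,2]<.054)&(X[...,0]>.52)&(X[...,0]<.7)&(abs(X[...,1]+.17)<.09);P=X[w];ct,R=fit(P)
for _ in range(3):Q=P[abs(np.hypot(*(P[:,:2]-ct).T)-R)<.006];ct,R=fit(Q)
print("bowl",ct,R)
b=(h>4)&(h<20)&(sa>80)&(abs(X[...,1]+.17)<.08)&(X[...,0]>.5)&(X[...,0]<.68)
n,l,st,cc=cv2.connectedComponentsWithStats(b.astype(np.uint8))
for i in range(1,n):
    if st[i,4]>8:print(cc[i],st[i,4],np.median(X[l==i],0))
```

```text
[ 0.45511386 -0.01536066  0.4541479 ] [ 0.12044106 -0.28118602 -0.44744708]
bowl [ 0.60285989 -0.17094678] 0.06653101643933731
[218.71830986 290.07042254] 71 [ 0.61424053 -0.16950521  0.01750994]
```

View pics/s6.png

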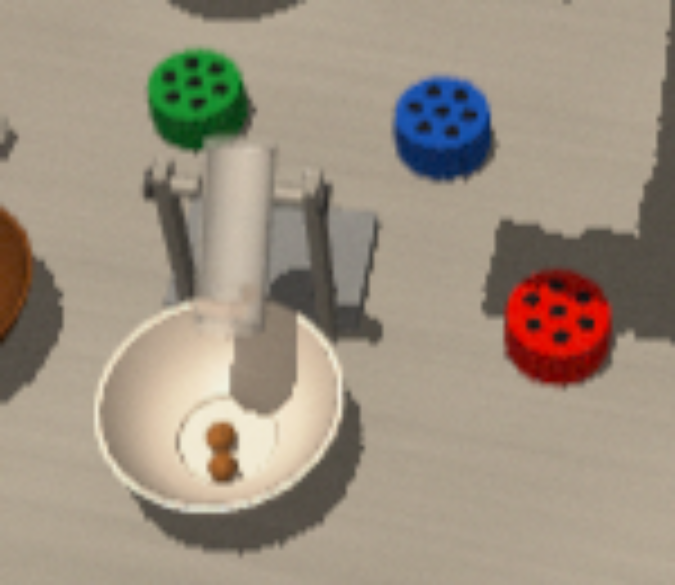

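Both nuts lie in the white bowl at crop (222,436) and (222,466), the red cap stands upright at (558,325), and the robot is clear.

```bash
python3 -c "
from plant import arm
print(arm.job_done())"
```

```text
the job is handed in; nothing more can be done
None
```

I set the red cap right way up on the clear worktop and tipped the shaker; the last picture shows both nuts in the white bowl, and I handed the job in at about 15 s (no verdict was returned).

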